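Hold the cleaner's lid open with the lifting hook

TASK

Pull the lifting hook out of the tool rack, catch the bar handle on the ultrasonic cleaner's lid with it, and raise the lid to 45 degrees so that it drains back into the tank. The lid falls shut by itself, so finish while still gripping the hook and holding the lid still at 45 degrees with it; the gripper and arm must not touch the wet lid, and everything else on the bench, including the two other tools in the rack, stays where it is.

Things in the scene. Friction and masses are not known exactly. Their poses are not given: they have to be found in the camera images.
- hook_grip (a point): Lifting hook, 80 g, 140 mm tall, upright in one of the rack's three slots (which one varies); the tallest of the three tools. This point: centre of its square aluminium handle, 105 mm above its underside. Handle 14 x 14 mm, 49 to 140 mm above the underside, faces along the hook's x and y; z up. Under it a collar 26 mm across and 4 mm thick, then a 6 x 6 mm shaft down to the foot.
- hook_seat (a point): Where a bar sits on the hook's foot: on its top face, 11.5 mm ahead (+x) of the shaft's axis, 100 mm below hook_grip; same axes. The foot points along +x: 6 mm wide, 5 mm thick, from 3 mm behind to 24 mm ahead of the shaft's axis, its end (20 to 24 mm ahead) turned up 7 mm. 17 mm free between shaft and tip. Foot underside = hook's underside.
- rack: Fixed black tool rack, 60 (x) x 150 (y) x 55 (z) mm, origin at the centre of its underside; three slots in a row along y, 48 mm apart. The hook's collar rests on the rack's top and 45 mm of hook is down the slot: lift it straight up over 50 mm to clear. The hook's foot points to the rack's +x. Above the rack's top the hook stands 95 mm, the other tools 38 mm. Yaw varies.
- cleaner: Fixed ultrasonic cleaner, a white open-topped tank housing 160 (x) x 200 (y) x 85 (z) mm with a grey control panel on its front (-x) face; origin at the centre of its underside. Turned differently each time.
- lid_bar (a point): Centre of the bar handle on the lid: a dark round bar of 7 mm diameter, 70 mm long along the lid's y, held by a leg at each end, its axis 28 mm above the lid's top face (24.5 mm free beneath it). x, y, z are the lid's axes, which are the cleaner's axes while the lid is shut.
- lid_hinge (a point): Middle of the lid's hinge line, at the upper far (+x) edge of the cleaner; the line runs along the cleaner's y. The bar lies 110 mm in front (-x) of it and 36 mm above while the lid is shut.
- lid (a joint): Steel lid (about 0.4 kg, 160 x 200 x 8 mm) lying on the cleaner, hinged along its far edge: angle in rad, 0 = shut, growing as its front (-x) edge rises; 45 degrees = 0.785; stop at 1.3. It falls shut when let go from anywhere. The front edge is 160 mm from the hinge, 50 mm in front of the bar.
- driver: Bystander: short round black screwdriver in another slot of the rack, leave alone.
- spudger: Bystander: short flat grey pry stick in another slot of the rack, leave alone.
- phone: Bystander: black phone, 150 x 72 x 9 mm, flat on the bench.
- board: Bystander: blue circuit board, 75 x 45 x 6 mm, flat on the bench.
- dropper: Bystander: small white bottle, 30 mm across, 75 mm tall.
- flask: Bystander: white bottle with black cap, 56 mm across, 120 mm tall.
- spool: Bystander: solder spool, 56 mm across, 36 mm tall.
- tray: Bystander: black parts tray with six pockets, 100 x 140 x 20 mm.
Things that resemble listed ones, but are neither listed nor needed, are in the scene too. There is more than one size of the part that bears hook_grip; the job needs the smallest.

How it is judged:
On the way, in this order (a step that is already met when the one before it is completed fails the run):
1. the hook is pulled clear of the rack, held in the fingers, before the lid is lifted (z of hook_grip in the frame of rack above 0.16 m and contact force between the fingers and hook above 1 N and value of joint lid below 0.05 rad), for 0.1 s.
2. the hook lifts the lid (value of joint lid above 0.15 rad and contact force between hook and lid above 0.3 N), for 0.2 s.
At the end, for the whole second after the job is handed in: The lid is open at 45 degrees, give or take 8 degrees (joint 0.645 to 0.925 rad), and still (under 0.05 rad/s); it hangs on the hook (contact force over 0.3 N), the fingers grip the hook (over 1 N), the hook's foot is more than 120 mm above the bench, and neither fingers nor arm touch the lid (value of joint lid between 0.645 and 0.925 rad and velocity of joint lid between -0.05 and 0.05 rad/s and contact force between hook and lid above 0.3 N and contact force between the fingers and hook above 1 N and contact force between each of the arm, the fingers and lid below 0.2 N and height (world z) of hook_seat above 0.12 m); the arm keeps its last pose, push and grip.
It fails at once if the gripper or arm touches the lid (contact force between any of the fingers, the arm and lid above 1 N).
It fails at once if another tool in the rack or a thing on the bench is moved more than 20 mm (distance of any of driver, spudger, phone, board, dropper, flask, spool, tray from where it was at the start of the episode above 0.02 m).
It also fails if it takes over 45 s, if anything falls off the work surface, if the arm or the gripper's body presses on something with over 40 N, if the wrist force passes 120 N, or if a joint passes its speed limit or range.

ROBOT

A 6-joint arm with a two-finger parallel gripper is mounted at the origin on the work surface. World frame = base frame: x ahead of the robot, y to its left, z up, the work surface at z = 0. Lengths are in m, angles in rad, forces in N, time in s.
With the tool pointing down it reaches from about 0.35 to 0.775 m from the base axis. Payload 5.5 kg.
Tool frame: the origin (TCP) lies at the very end of the fingers, on their centre line; the grasp point (between the pads) lies 19 mm behind it; z points along the fingers, y is the direction in which the jaws open and shut (so a half turn about z gives the same grasp; the last joint's range is limited). The gripper opens to 85 mm and grips with 20 to 120 N. Pads are 22 mm wide; open, the fingers measure 114 mm over their backs; the gripper's body (76 mm by 85 mm) begins 54 mm behind the grasp point. The pads swing forward as they close: fully open they stand 13 mm farther back than shut.
Start: joints at [-1.398, 0.313, 0.046, 1.304, 0, 1.431], TCP at [0.177, -0.547, 0.211] pointing down, gripper open.
Joint ranges: [-2.76, 2.76], [-0.86, 1.69], [-1.03, 1.26], [-2.2, 2.34], [-1.47, 1.5], [-3.14, 3.14]. Speed limits (rad/s): [2.57, 2.57, 3.14, 3.14, 3.14, 3.14].

INTERFACE

Orientations are given as a 3x3 rotation matrix whose columns are the frame's x, y, z axes.
In Python, from rig import r, eyes gives the robot as it stands.
- The arm moves only by the shell command python3 -m inch 'ROWS' [OPENING] [FORCE]. ROWS is JSON, a list of rows, each an object of numbers: "tx", "ty", "tz": the shift along the tool's x, y, z in cm; "wx", "wy", "wz": the turn, a rotation vector about the tool's x, y, z in rad. A call has 1 to 8 rows; each row shifts and turns the commanded pose from where the row before left it, along the tool's axes as they then stand; what a row does not reach is not made up. A row lasts 1/12 s, in which the tool goes at most 41.7 mm and 7.16 degrees, less where a joint would pass 70% of its speed; a pose out of reach is approached as far as the arm can. A call with a gripper value outside its range is refused whole. OPENING is the opening, from 0 (shut) to 1 (fully open), set as the call begins (- or left out, the last holds). The fingers move at their own pace and stop on an object; FORCE is the grip in N (left out, the last holds). Time passes only in rows, so rows that do not move let the fingers close. It gives the time, the measured TCP pose, the force and the opening at its end, in the units of the state.
- r.get_state(): the state, without advancing time (a new reading comes with each control period).
- eyes.snapshot(name): name is "side" or "top"; returns the picture (480x640x3 uint8, red, green, blue); there is no depth.
- eyes.camera_params(name): a dict with "fx", "fy", "cx", "cy" (pixels), "D" ([k1, k2, p1, p2, k3] as OpenCV has them; the pictures are not rectified), "T" (4x4, takes a point from camera to world coordinates). Camera axes: x right, y down, z forward; pixel columns grow to the right and rows downward; lengths in m; the calibration is good to about 2 mm. A picture is of the moment at which its call begins. camera_params takes no time and is no camera call.
- r.sign_off(): hands the job in, once; it reports no verdict.
The state is a dict: "t": time; "joints": joint angles; "qd": joint speeds; "effort": joint torques, N m; "tcp_pos": TCP position; "eef_rot": TCP orientation; "contact_force": force on the tool from outside, world axes, zero at the start; "moment": the same for the moment, N m; "opening": finger opening in m.
Only numpy, scipy, OpenCV 4.12 (cv2) and the standard library are available. Lean on these libraries where they do the work, as an engineer would, in place of code of your own. Each camera call takes 0.05 s, during which the arm holds its last target.

## Working session

There is one attempt and no reset: what is moved stays moved. The work goes in short steps, Python scripts to look and compute and a shell command to move; the robot and the scene stay as the last step left them, time stands still between calls to the robot, and variables do not carry over. Pictures are saved under pics/ and viewed, and the job is handed in when it is done.

```bash
ls; mkdir -p pics; python3 - <<'E'
from rig import r, eyes
import cv2
for n in("side","top"):
    im=eyes.snapshot(n); cv2.imwrite(f"pics/{n}0.png",im[:,:,::-1])
    p=eyes.camera_params(n); print(n,p)
print(r.get_state())
E
```

```text
pics
side {'fx': 591.644794128691, 'fy': 591.644794128691, 'cx': 320.18056779925683, 'cy': 238.97738091576085, 'D': array([-0.00887006,  0.        ,  0.        ,  0.        ,  0.        ]), 'T': array([[-0.72536147, -0.47395825,  0.49921369, -0.03352227],
       [-0.68826718,  0.51177768, -0.51417108,  0.55510036],
       [-0.0117908 , -0.71655229, -0.69743372,  0.9154493 ],
       [ 0.        ,  0.        ,  0.        ,  1.        ]])}
top {'fx': 508.22147835943906, 'fy': 508.22147835943906, 'cx': 318.7302679715802, 'cy': 237.9973168214435, 'D': array([-0.00211625,  0.        ,  0.        ,  0.        ,  0.        ]), 'T': array([[ 0.00612238, -0.99195598,  0.12643518,  0.41253202],
       [-0.99985083, -0.00403043,  0.01679484, -0.04367961],
       [-0.01615015, -0.12651914, -0.99183269,  1.20501486],
       [ 0.        ,  0.        ,  0.        ,  1.        ]])}
{'t': 0.1, 'joints': array([-1.39761930e+00,  3.13929307e-01,  4.51042927e-02,  1.30359495e+00,
       -1.74706476e-05,  1.43120117e+00]), 'qd': array([ 0.0001889 , -0.00077069,  0.0011987 , -0.00133172, -0.00019158,
        0.00250598]), 'effort': array([ 2.48122124e-03, -4.81721878e+01,  2.99246603e+01,  1.26703363e-02,
       -1.89811349e-04,  7.10198066e-06]), 'tcp_pos': array([ 0.17683056, -0.54662929,  0.21020057]), 'eef_rot': array([[ 9.51484261e-01,  3.07697275e-01, -2.96981744e-04],
       [ 3.07697347e-01, -9.51482945e-01,  1.59633566e-03],
       [ 2.08615069e-04, -1.61026875e-03, -9.99998682e-01]]), 'contact_force': array([ 1.21632171,  0.03657646, -0.20764927]), 'moment': array([ 0.03843583,  0.03103313, -0.0031692 ]), 'opening': 0.08545708368400544}
```

View pics/side0.png

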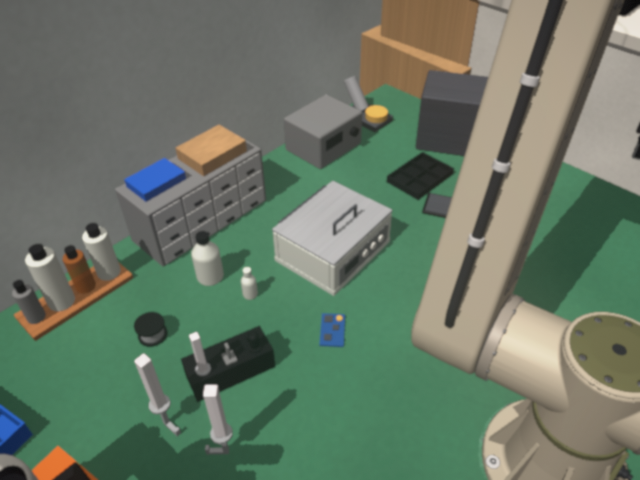

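View pics/top0.png

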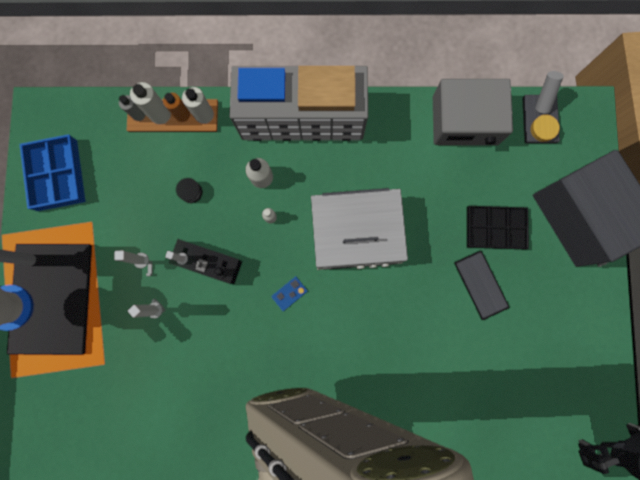

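The side view shows three hook-like tools: one in the rack with its handle at side (198,345) / top (178,258), and two taller ones standing free at side (150,375) / top (128,257) and side (216,405) / top (145,310). The cleaner is at side (335,235) / top (358,230), with its bar at side (346,219) / top (361,240). By the description, the hook I want is the one in the rack. I'll check that in a close crop.

```bash
python3 - <<'E'
import cv2,numpy as np
a=cv2.imread("pics/side0.png");b=cv2.imread("pics/top0.png")
A=cv2.resize(a[310:470,120:290],None,fx=3.5,fy=3.5,interpolation=cv2.INTER_CUBIC)
cv2.imwrite("pics/c1.png",A)
B=cv2.resize(b[225:330,105:260],None,fx=5,fy=5,interpolation=cv2.INTER_CUBIC)
cv2.imwrite("pics/c2.png",B)
C=np.hstack([cv2.resize(a[170:300,260:410],None,fx=2.6,fy=2.6,interpolation=cv2.INTER_CUBIC),cv2.resize(b[175:305,290:440],None,fx=2.6,fy=2.6,interpolation=cv2.INTER_CUBIC)])
cv2.imwrite("pics/c3.png",C)
E
```

```text
(no output)
```

View pics/c1.png

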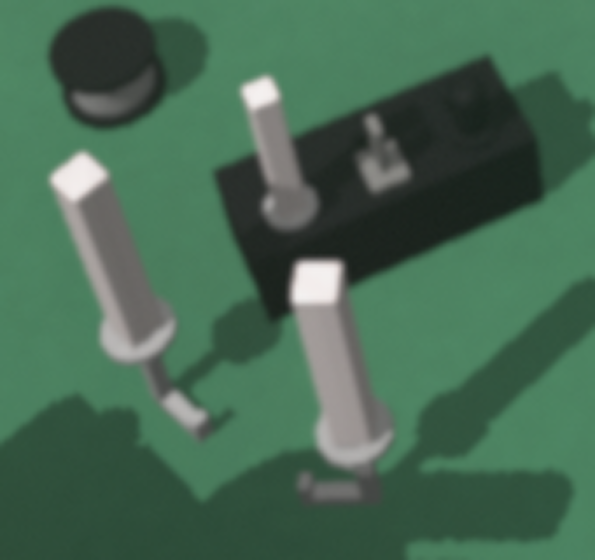

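View pics/c2.png

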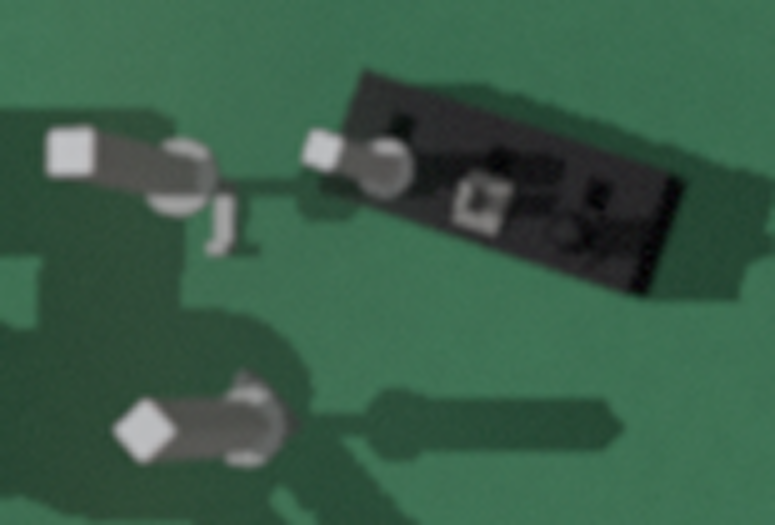

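View pics/c3.png

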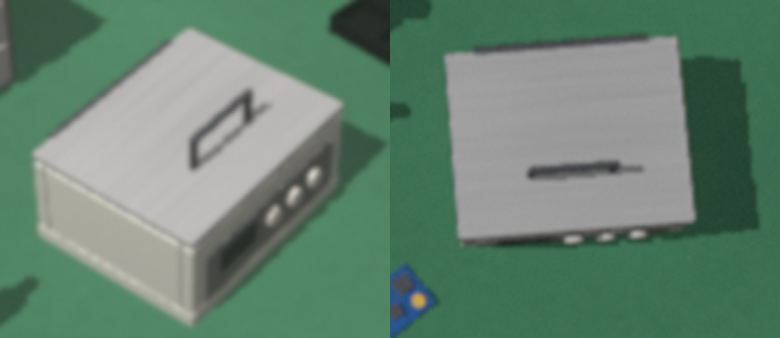

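The crop confirms it. The tool in the rack's left slot, with its collar on the rack, is clearly smaller than the two free-standing hooks. The slot openings lie toward image-up, which is rack +x and roughly world +x. Next I'll measure.

```bash
cat > h.py <<'E'
import numpy as np,cv2
from rig import r,eyes
def ray(n,px):
    p=eyes.camera_params(n);K=np.array([[p['fx'],0,p['cx']],[0,p['fy'],p['cy']],[0,0,1.]])
    u=cv2.undistortPoints(np.array([[px]],float),K,p['D'])[0,0]
    d=p['T'][:3,:3]@np.array([u[0],u[1],1]);return p['T'][:3,3],d/np.linalg.norm(d)
def plane(n,px,z):
    o,d=ray(n,px);return o+d*(z-o[2])/d[2]
def tri(ps,pt):
    o1,d1=ray('side',ps);o2,d2=ray('top',pt)
    A=np.stack([d1,-d2],1);t=np.linalg.lstsq(A,o2-o1,rcond=None)[0]
    a=o1+d1*t[0];b=o2+d2*t[1];return (a+b)/2,np.linalg.norm(a-b)
E
python3 - <<'E'
from h import *
np.set_printoptions(precision=4,suppress=True)
c1=lambda x,y:((x+.5)/3.5-.5+120,(y+.5)/3.5-.5+310)
c2=lambda x,y:((x+.5)/5-.5+105,(y+.5)/5-.5+225)
cs=lambda x,y:((x+.5)/2.6-.5+260,(y+.5)/2.6-.5+170)
ct=lambda x,y:((x-390+.5)/2.6-.5+290,(y+.5)/2.6-.5+175)
print('hook top',tri(c1(260,92),c2(322,150)), plane('side',c1(260,92),.15),plane('top',c2(322,150),.15))
print('collar',tri(c1(290,204),c2(385,168)))
print('bigA',tri(c1(80,177),c2(71,152)),tri(c1(138,330),c2(181,177)));print('bigB',tri(c1(318,283),c2(145,431)),tri(c1(352,430),c2(248,424)))
# rack top corners
for s,t in((c1(214,172),None),(c1(487,57),c2(683,182)),(c1(268,322),None)): print('rack s',plane('side',s,.055), t and tri(s,t))
for t in ((365,70),(683,180),(645,297)): print('rack t',plane('top',c2(*t),.055))
# rack mask refine in top
# cleaner lid corners z=.093
for s,t in (((190,28),(677,38)),((342,103),(693,220)),((192,243),(460,240)),((35,155),(445,55))):
    print('lid',plane('side',cs(*s),.093),plane('top',ct(*t),.093))
# bar ends
for s,t in (((250,93),(617,167)),((193,142),(530,173))):
    print('bar',tri(cs(*s),ct(*t)),plane('side',cs(*s),.121),plane('top',ct(*t),.121))
E
```

```text
hook top (array([0.5106, 0.2879, 0.1487]), np.float64(0.0004545408314169417)) [0.5095 0.2882 0.15  ] [0.5107 0.2876 0.15  ]
collar (array([0.5111, 0.2875, 0.0572]), np.float64(0.0002457486323159967))
bigA (array([0.5061, 0.3793, 0.1839]), np.float64(0.0004114458873544564)) (array([0.5064, 0.3796, 0.0605]), np.float64(9.12552382098349e-05))
bigB (array([0.3938, 0.3429, 0.1835]), np.float64(0.0014712703673047172)) (array([0.3954, 0.3436, 0.0607]), np.float64(0.0001485211397626397))
rack s [0.5547 0.3009 0.055 ] None
rack s [0.5084 0.1606 0.055 ] (array([0.5091, 0.1555, 0.0487]), np.float64(0.007723235234965642))
rack s [0.4689 0.3343 0.055 ] None
rack t [0.5564 0.2993 0.055 ]
rack t [0.5066 0.1518 0.055 ]
rack t [0.4535 0.1677 0.055 ]
lid [ 0.6628 -0.2052  0.093 ] [ 0.6644 -0.2054  0.093 ]
lid [ 0.5072 -0.2172  0.093 ] [ 0.5081 -0.2166  0.093 ]
lid [ 0.4908 -0.0205  0.093 ] [ 0.4902 -0.0206  0.093 ]
lid [ 0.6446 -0.0068  0.093 ] [ 0.649  -0.0067  0.093 ]
bar (array([ 0.5489, -0.1505,  0.1217]), np.float64(0.0005260531098484025)) [ 0.5492 -0.1513  0.121 ] [ 0.5492 -0.1504  0.121 ]
bar (array([ 0.5437, -0.0788,  0.1214]), np.float64(0.0004270314924219927)) [ 0.5438 -0.0792  0.121 ] [ 0.5439 -0.0786  0.121 ]
```

```bash
python3 - <<'E'
from h import *
np.set_printoptions(precision=4,suppress=True)
b=cv2.imread("pics/top0.png");a=cv2.imread("pics/side0.png")
h=cv2.cvtColor(b,cv2.COLOR_BGR2HSV)
# handle top bright
for n,im,box in(('top',b,(160,245,182,262)),('side',a,(183,325,206,345))):
    x0,y0,x1,y1=box;g=cv2.cvtColor(im,cv2.COLOR_BGR2GRAY)[y0:y1,x0:x1]
    m=(g>(165 if n=='top' else 205)).astype(np.uint8);mm=cv2.moments(m,True)
    px=(mm['m10']/mm['m00']+x0,mm['m01']/mm['m00']+y0);print(n,px,mm['m00'],plane(n,px,.15),g.max())
# lid mask in top
g=cv2.cvtColor(b,cv2.COLOR_BGR2HSV);m=((g[...,1]<35)&(g[...,2]>110)).astype(np.uint8)
m[:180]=0;m[272:]=0;m[:,:300]=0;m[:,420:]=0
c=max(cv2.findContours(m,cv2.RETR_EXTERNAL,cv2.CHAIN_APPROX_NONE)[0],key=cv2.contourArea)
ap=cv2.approxPolyDP(c,6,True)[:,0];print(ap)
for p in ap: print(plane('top',p,.093))
W=np.array([plane('top',p[0],.093)[:2] for p in c],np.float32)
print(cv2.minAreaRect(W))
E
```

```text
top (168.93548387096774, 254.41935483870967) 31.0 [0.5111 0.2878 0.15  ] 190
side (193.82, 336.3) 50.0 [0.5091 0.2888 0.15  ] 241
[[400 190]
 [311 196]
 [316 265]
 [405 260]]
[ 0.6628 -0.2052  0.093 ]
[ 0.6486 -0.007   0.093 ]
[ 0.4946 -0.0192  0.093 ]
[ 0.5065 -0.2139  0.093 ]
((0.578534722328186, -0.11244484782218933), (0.1601293385028839, 0.20037387311458588), 4.6866912841796875)
```

I've got the measurements:

| Item | Position (m) | Yaw |
|---|---|---|
| Hook axis | (0.510, 0.288), top at z 0.149 | rack about -18.7° |
| Bar centre | (0.547, -0.115, 0.1215) | cleaner about +4.7° |

The plan is to grip the hook's x faces, so the tool y axis lies along rack x. First I raise the tool and turn it +53°.

```bash
python3 -m inch '[{"tz":-0.8,"wz":-0.1165},{"tz":-0.8,"wz":-0.1165},{"tz":-0.8,"wz":-0.1165},{"tz":-0.8,"wz":-0.1165},{"tz":-0.8,"wz":-0.1165},{"tz":-0.8,"wz":-0.1165},{"tz":-0.8,"wz":-0.1165},{"tz":-0.8,"wz":-0.1165}]' 1
cat >> h.py <<'E'
def go(p,yaw=None):
    s=r.get_state();R=s['eef_rot'];d=R.T@(np.array(p)-s['tcp_pos'])*100
    print('tcp',s['tcp_pos'].round(4),'yaw x',round(np.degrees(np.arctan2(R[1,0],R[0,0])),2),'z',R[:,2].round(4),'j',s['joints'].round(2),'F',s['contact_force'].round(1),'open',round(s['opening'],4))
    print('delta tool cm',d.round(2))
    if yaw is not None:
        y=np.radians(yaw);T=np.array([[np.cos(y),np.sin(y),0],[np.sin(y),-np.cos(y),0],[0,0,-1.]])
        print('rotvec tool',cv2.Rodrigues(R.T@T)[0].ravel().round(4))
E
python3 -c "
from h import *
go((.46,-.15,.27),71.3);go((.51,.288,.27),71.3)"
```

```text
tcp [ 0.1768 -0.5466  0.2102] yaw x 17.92 z [-3.0e-04  1.6e-03 -1.0e+00] j [-1.4   0.31  0.05  1.3  -0.    1.43] F [ 1.2  0.  -0.2] open 0.0855
delta tool cm [ 39.15 -29.04  -5.93]
rotvec tool [-1.400e-03 -9.000e-04 -9.316e-01]
tcp [ 0.1768 -0.5466  0.2102] yaw x 17.92 z [-3.0e-04  1.6e-03 -1.0e+00] j [-1.4   0.31  0.05  1.3  -0.    1.43] F [ 1.2  0.  -0.2] open 0.0855
delta tool cm [ 57.38 -69.17  -5.86]
rotvec tool [-1.400e-03 -9.000e-04 -9.316e-01]invalid input at $[0]: expected keys tx, ty, tz, wx, wy, wz
```

All keys have to be given in every row.

```bash
python3 -m inch '[{"tx":0,"ty":0,"tz":-0.8,"wx":0,"wy":0,"wz":-0.1165},{"tx":0,"ty":0,"tz":-0.8,"wx":0,"wy":0,"wz":-0.1165},{"tx":0,"ty":0,"tz":-0.8,"wx":0,"wy":0,"wz":-0.1165},{"tx":0,"ty":0,"tz":-0.8,"wx":0,"wy":0,"wz":-0.1165},{"tx":0,"ty":0,"tz":-0.8,"wx":0,"wy":0,"wz":-0.1165},{"tx":0,"ty":0,"tz":-0.8,"wx":0,"wy":0,"wz":-0.1165},{"tx":0,"ty":0,"tz":-0.8,"wx":0,"wy":0,"wz":-0.1165},{"tx":0,"ty":0,"tz":-0.8,"wx":0,"wy":0,"wz":-0.1165}]' 1
python3 -c "
from h import *
go((.46,-.15,.27),71.3);go((.51,.288,.27),71.3)"
```

```text
t: 0.77
tcp_pos: [0.1769, -0.5468, 0.2749]
eef_rot: [[0.315, 0.949, -0.0], [0.949, -0.315, 0.001], [0.001, -0.001, -1.0]]
contact_force: [0.7, -0.1, 0.4]
opening: 0.0854
tcp [ 0.1769 -0.5468  0.2749] yaw x 71.65 z [-2.0e-04  1.1e-03 -1.0e+00] j [-1.4   0.31  0.19  1.46 -0.    0.49] F [ 0.7 -0.1  0.4] open 0.0854
delta tool cm [46.58 14.38  0.52]
rotvec tool [-0.0005 -0.0009  0.0061]
tcp [ 0.1769 -0.5468  0.2749] yaw x 71.65 z [-2.0e-04  1.1e-03 -1.0e+00] j [-1.4   0.31  0.19  1.46 -0.    0.49] F [ 0.7 -0.1  0.4] open 0.0854
delta tool cm [89.72  5.34  0.57]
rotvec tool [-0.0005 -0.0009  0.0061]
```

```bash
python3 -m inch '[{"tx":3.8,"ty":1.2,"tz":0,"wx":0,"wy":0,"wz":0},{"tx":3.8,"ty":1.2,"tz":0,"wx":0,"wy":0,"wz":0},{"tx":3.8,"ty":1.2,"tz":0,"wx":0,"wy":0,"wz":0},{"tx":3.8,"ty":1.2,"tz":0,"wx":0,"wy":0,"wz":0},{"tx":3.8,"ty":1.2,"tz":0,"wx":0,"wy":0,"wz":0},{"tx":3.8,"ty":1.2,"tz":0,"wx":0,"wy":0,"wz":0},{"tx":3.8,"ty":1.2,"tz":0,"wx":0,"wy":0,"wz":0},{"tx":3.8,"ty":1.2,"tz":0,"wx":0,"wy":0,"wz":0}]'
python3 -m inch '[{"tx":3.8,"ty":1.2,"tz":0,"wx":0,"wy":0,"wz":0},{"tx":3.8,"ty":1.2,"tz":0,"wx":0,"wy":0,"wz":0},{"tx":3.8,"ty":1.2,"tz":0,"wx":0,"wy":0,"wz":0},{"tx":3.8,"ty":0,"tz":0,"wx":0,"wy":0,"wz":0},{"tx":3.8,"ty":0,"tz":0,"wx":0,"wy":0,"wz":0},{"tx":3.8,"ty":0,"tz":0,"wx":0,"wy":0,"wz":0},{"tx":3.8,"ty":0,"tz":0,"wx":0,"wy":0,"wz":0}]'
python3 -c "
from h import *
go((.51,.288,.27),71.3)"
```

```text
t: 1.43
tcp_pos: [0.3658, -0.288, 0.2748]
eef_rot: [[0.321, 0.947, -0.0], [0.947, -0.321, 0.0], [0.0, -0.0, -1.0]]
contact_force: [0.4, -0.2, 0.5]
opening: 0.0858
t: 2.02
tcp_pos: [0.4846, -0.0474, 0.2747]
eef_rot: [[0.32, 0.947, -0.001], [0.947, -0.32, 0.0], [-0.0, -0.001, -1.0]]
contact_force: [-0.4, -0.3, -0.1]
opening: 0.0851
tcp [ 0.4846 -0.0474  0.2747] yaw x 71.33 z [-6.e-04  1.e-04 -1.e+00] j [-0.26  0.13 -0.03  1.41 -0.    1.63] F [-0.4 -0.3 -0.1] open 0.0851
delta tool cm [32.59 -8.33  0.47]
rotvec tool [-0.0006  0.0001  0.0005]
```

```bash
python3 -m inch '[{"tx":3.9,"ty":-1.1,"tz":0,"wx":0,"wy":0,"wz":0},{"tx":3.9,"ty":-1.1,"tz":0,"wx":0,"wy":0,"wz":0},{"tx":3.9,"ty":-1.1,"tz":0,"wx":0,"wy":0,"wz":0},{"tx":3.9,"ty":-1.1,"tz":0,"wx":0,"wy":0,"wz":0},{"tx":3.9,"ty":-1.1,"tz":0,"wx":0,"wy":0,"wz":0},{"tx":3.9,"ty":-1.1,"tz":0,"wx":0,"wy":0,"wz":0},{"tx":3.9,"ty":-1.1,"tz":0,"wx":0,"wy":0,"wz":0},{"tx":0,"ty":0,"tz":0,"wx":0,"wy":0,"wz":0}]'
python3 -m inch '[{"tx":0,"ty":0,"tz":0,"wx":0,"wy":0,"wz":0},{"tx":0,"ty":0,"tz":0,"wx":0,"wy":0,"wz":0}]'
python3 - <<'E'
from h import *
go((.51,.288,.21),71.3)
im=eyes.snapshot("side");cv2.imwrite("pics/s1.png",im[:,:,::-1])
E
```

```text
t: 2.68
tcp_pos: [0.4983, 0.2401, 0.2739]
eef_rot: [[0.314, 0.95, -0.001], [0.95, -0.314, 0.002], [0.002, -0.002, -1.0]]
contact_force: [-0.6, -1.7, -0.9]
opening: 0.0853
t: 2.85
tcp_pos: [0.4986, 0.2338, 0.2744]
eef_rot: [[0.319, 0.948, -0.001], [0.948, -0.319, -0.001], [-0.001, -0.001, -1.0]]
contact_force: [0.1, -0.2, -0.5]
opening: 0.0855
tcp [0.4986 0.2338 0.2744] yaw x 71.38 z [-1.1e-03 -9.0e-04 -1.0e+00] j [ 0.29  0.26  0.13  1.44 -0.    2.19] F [ 0.1 -0.2 -0.5] open 0.0855
delta tool cm [ 5.5  -0.64  6.44]
rotvec tool [-0.0008  0.0012  0.0013]
```

```bash
python3 -m inch '[{"tx":2.75,"ty":-0.32,"tz":0,"wx":0,"wy":0,"wz":0},{"tx":2.75,"ty":-0.32,"tz":0,"wx":0,"wy":0,"wz":0},{"tx":0,"ty":0,"tz":0,"wx":0,"wy":0,"wz":0},{"tx":0,"ty":0,"tz":3,"wx":0,"wy":0,"wz":0},{"tx":0,"ty":0,"tz":3,"wx":0,"wy":0,"wz":0},{"tx":0,"ty":0,"tz":0,"wx":0,"wy":0,"wz":0},{"tx":0,"ty":0,"tz":0,"wx":0,"wy":0,"wz":0}]'
python3 - <<'E'
from h import *
go((.51,.288,.101),71.3)
for n in('side','top'):
    im=eyes.snapshot(n)[:,:,::-1];im=im[280:430,120:290] if n=='side' else im[200:350,90:260]
    cv2.imwrite(f"pics/{n}2.png",cv2.resize(im,None,fx=3.5,fy=3.5))
E
```

```text
t: 3.48
tcp_pos: [0.5094, 0.2859, 0.2138]
eef_rot: [[0.322, 0.947, -0.004], [0.947, -0.322, -0.002], [-0.003, -0.003, -1.0]]
contact_force: [-0.0, 0.5, 0.5]
opening: 0.0854
tcp [0.5094 0.2859 0.2138] yaw x 71.19 z [-0.004  -0.0019 -1.    ] j [ 0.37  0.33  0.08  1.32 -0.    2.27] F [-0.   0.5  0.5] open 0.0854
delta tool cm [ 0.25  0.02 11.28]
rotvec tool [-0.0032  0.0031 -0.0018]
```

View pics/side2.png

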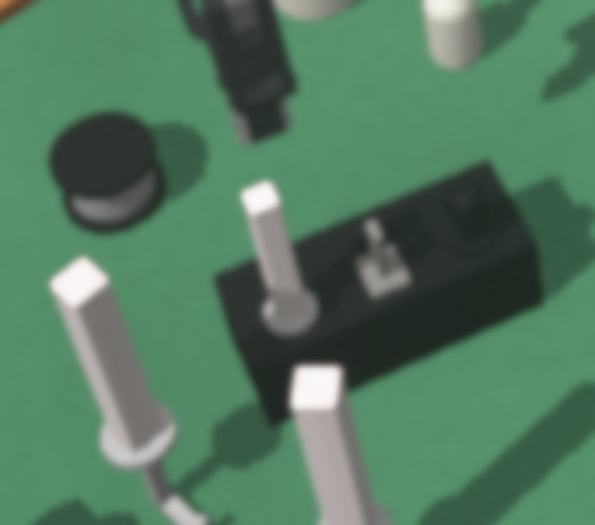

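View pics/top2.png

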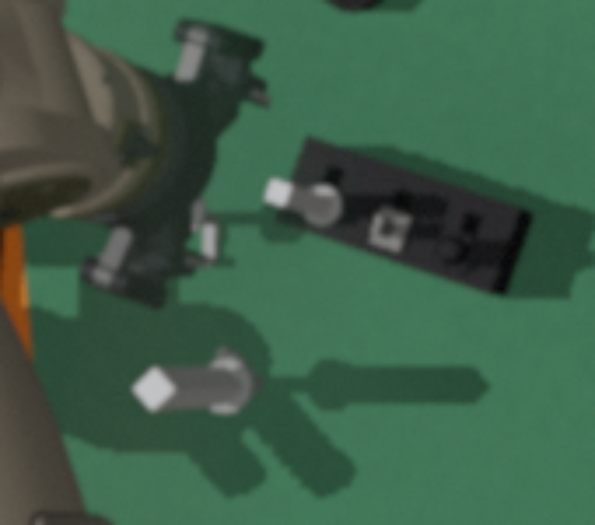

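Both views show the handle in the clear: side (194,336) and top (169,254). The fingers are above it, with a finger tip at side (195,317). I'll project the finger tips to check consistency.

```bash
python3 - <<'E'
from h import *
s=r.get_state()
for n,o,off in(('side',(120,280),3.5),('top',(90,200),3.5)):
    p=eyes.camera_params(n);Ti=np.linalg.inv(p['T']);K=np.array([[p['fx'],0,p['cx']],[0,p['fy'],p['cy']],[0,0,1.]])
    for k in(-.043,0,.043):
        P=s['tcp_pos']+s['eef_rot']@np.array([0,k,-.013])
        px=cv2.projectPoints(P.reshape(1,3),cv2.Rodrigues(Ti[:3,:3])[0],Ti[:3,3],K,p['D'])[0].ravel()
        print(n,k,px.round(1),((px-o)*3.5).round())
E
```

```text
side -0.043 [194.5 322.9] [261. 150.]
side 0 [185.1 302.8] [228.  80.]
side 0.043 [176.2 283.8] [197.  13.]
top -0.043 [148.5 271.3] [205. 249.]
top 0 [156.6 250.3] [233. 176.]
top 0.043 [164.6 229.5] [261. 103.]
```

```bash
python3 -m inch '[{"tx":0.25,"ty":0,"tz":2.5,"wx":0,"wy":0.003,"wz":0},{"tx":0,"ty":0,"tz":2.5,"wx":0,"wy":0,"wz":0},{"tx":0,"ty":0,"tz":2.5,"wx":0,"wy":0,"wz":0},{"tx":0,"ty":0,"tz":2.5,"wx":0,"wy":0,"wz":0},{"tx":0,"ty":0,"tz":1.0,"wx":0,"wy":0,"wz":0},{"tx":0,"ty":0,"tz":0,"wx":0,"wy":0,"wz":0},{"tx":0,"ty":0,"tz":0,"wx":0,"wy":0,"wz":0}]'
python3 - <<'E'
from h import *
go((.51,.288,.101),71.3)
for n in('side','top'):
    im=eyes.snapshot(n)[:,:,::-1];im=im[280:430,120:290] if n=='side' else im[200:350,90:260]
    cv2.imwrite(f"pics/{n}3.png",cv2.resize(im,None,fx=3.5,fy=3.5))
E
```

```text
t: 4.17
tcp_pos: [0.5124, 0.2907, 0.1065]
eef_rot: [[0.321, 0.947, 0.002], [0.947, -0.321, 0.003], [0.004, 0.001, -1.0]]
contact_force: [-0.2, -0.6, 0.4]
opening: 0.0854
tcp [0.5124 0.2907 0.1065] yaw x 71.3 z [ 0.0025  0.0033 -1.    ] j [ 0.38  0.39 -0.11  1.07  0.    2.28] F [-0.2 -0.6  0.4] open 0.0854
delta tool cm [-0.34 -0.14  0.55]
rotvec tool [ 0.0013 -0.004   0.    ]
```

View pics/side3.png

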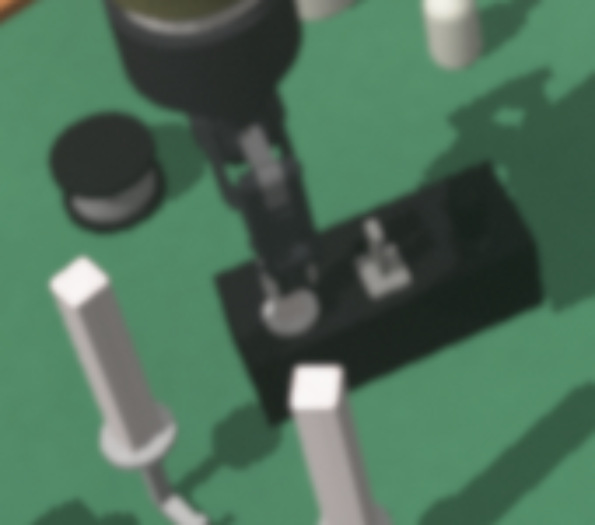

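```bash
python3 -m inch '[{"tx":-0.3,"ty":-0.15,"tz":0.5,"wx":0,"wy":-0.004,"wz":0},{"tx":0,"ty":0,"tz":0,"wx":0,"wy":0,"wz":0},{"tx":0,"ty":0,"tz":0,"wx":0,"wy":0,"wz":0}]'
python3 -m inch '[{"tx":0,"ty":0,"tz":0,"wx":0,"wy":0,"wz":0},{"tx":0,"ty":0,"tz":0,"wx":0,"wy":0,"wz":0},{"tx":0,"ty":0,"tz":0,"wx":0,"wy":0,"wz":0},{"tx":0,"ty":0,"tz":0,"wx":0,"wy":0,"wz":0},{"tx":0,"ty":0,"tz":0,"wx":0,"wy":0,"wz":0},{"tx":0,"ty":0,"tz":0,"wx":0,"wy":0,"wz":0},{"tx":0,"ty":0,"tz":0,"wx":0,"wy":0,"wz":0},{"tx":0,"ty":0,"tz":0,"wx":0,"wy":0,"wz":0}]' 0 80
python3 -c "
from h import *
go((.51,.288,.101),71.3)"
```

```text
t: 4.52
tcp_pos: [0.5091, 0.2883, 0.1004]
eef_rot: [[0.32, 0.947, 0.0], [0.947, -0.32, -0.001], [-0.001, 0.0, -1.0]]
contact_force: [-0.2, -0.0, -0.9]
opening: 0.0854
t: 5.18
tcp_pos: [0.5091, 0.2882, 0.0999]
eef_rot: [[0.32, 0.947, -0.0], [0.947, -0.32, -0.001], [-0.001, 0.0, -1.0]]
contact_force: [0.5, -0.3, 0.2]
opening: 0.0126
tcp [0.5091 0.2882 0.0999] yaw x 71.32 z [-3.0e-04 -1.1e-03 -1.0e+00] j [ 0.38  0.39 -0.13  1.06 -0.    2.28] F [ 0.5 -0.3  0.2] open 0.0126
delta tool cm [ 0.01  0.09 -0.11]
rotvec tool [0.     0.0011 0.0003]
```

```bash
python3 -m inch '[{"tx":0,"ty":0,"tz":-0.7,"wx":0,"wy":0,"wz":0},{"tx":0,"ty":0,"tz":-1.4,"wx":0,"wy":0,"wz":0},{"tx":0,"ty":0,"tz":-1.6,"wx":0,"wy":0,"wz":0},{"tx":0,"ty":0,"tz":-1.6,"wx":0,"wy":0,"wz":0},{"tx":0,"ty":0,"tz":-1.6,"wx":0,"wy":0,"wz":0},{"tx":0,"ty":0,"tz":-1.6,"wx":0,"wy":0,"wz":0},{"tx":0,"ty":0,"tz":-1.6,"wx":0,"wy":0,"wz":0},{"tx":0,"ty":0,"tz":-1.6,"wx":0,"wy":0,"wz":0}]'
python3 -m inch '[{"tx":0,"ty":0,"tz":-1.2,"wx":0,"wy":0,"wz":0},{"tx":0,"ty":0,"tz":0,"wx":0,"wy":0,"wz":0},{"tx":0,"ty":0,"tz":0,"wx":0,"wy":0,"wz":0}]'
python3 - <<'E'
from h import *
go((.47,.1,.23),94.7)
for n in('side','top'):
    im=eyes.snapshot(n)[:,:,::-1];im=im[240:410,100:290] if n=='side' else im[200:350,70:260]
    cv2.imwrite(f"pics/{n}4.png",cv2.resize(im,None,fx=3.5,fy=3.5))
E
```

```text
t: 5.85
tcp_pos: [0.5088, 0.2883, 0.2182]
eef_rot: [[0.32, 0.947, -0.0], [0.947, -0.32, -0.001], [-0.001, -0.0, -1.0]]
contact_force: [-0.8, -0.1, -0.4]
opening: 0.0128
t: 6.1
tcp_pos: [0.5094, 0.2886, 0.2297]
eef_rot: [[0.32, 0.947, 0.001], [0.947, -0.32, -0.0], [-0.0, 0.001, -1.0]]
contact_force: [-0.2, -0.6, -1.9]
opening: 0.0127
tcp [0.5094 0.2886 0.2297] yaw x 71.32 z [ 1.1e-03 -4.0e-04 -1.0e+00] j [ 0.38  0.33  0.11  1.35 -0.    2.28] F [-0.2 -0.6 -1.9] open 0.0127
delta tool cm [-19.13   2.3   -0.03]
rotvec tool [ 1.20e-03  3.00e-04 -4.08e-01]
```

View pics/side4.png

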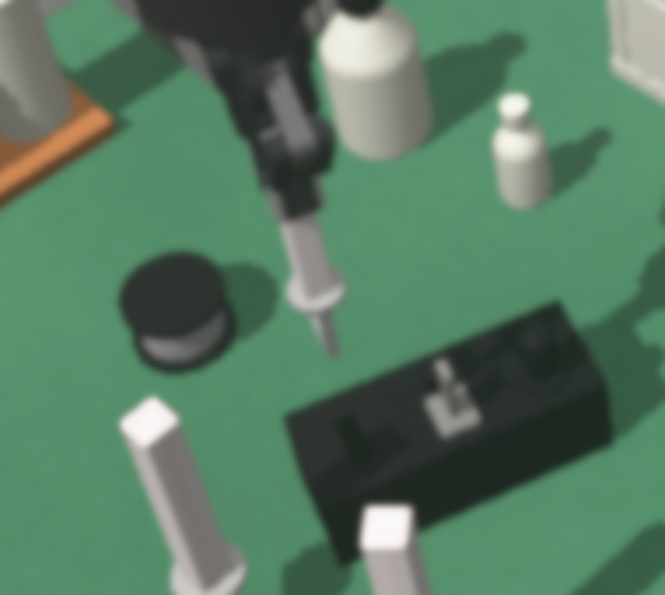

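View pics/top4.png

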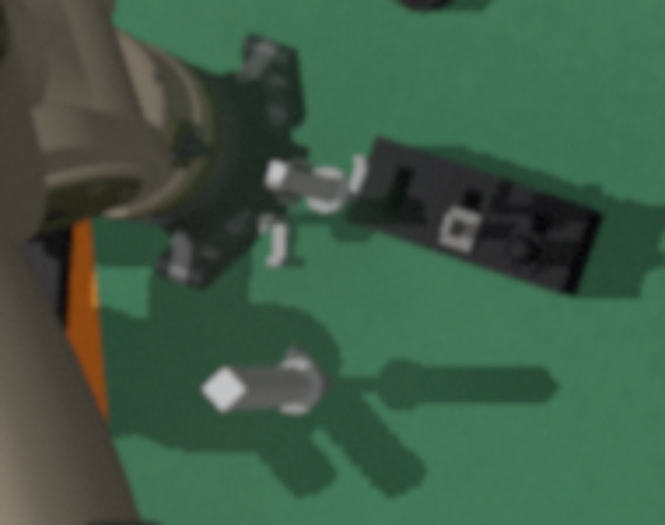

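The hook came out cleanly with its foot toward world +x, seen in the top view at crop (358,165), and the spudger and driver haven't moved. Next I carry it toward the cleaner while turning to the cleaner's yaw.

```bash
python3 -m inch '[{"tx":-1.5,"ty":0.5,"tz":0,"wx":0,"wy":0,"wz":0},{"tx":-2.8,"ty":0.9,"tz":0,"wx":0,"wy":0,"wz":-0.06},{"tx":-2.8,"ty":0.8,"tz":0,"wx":0,"wy":0,"wz":-0.06},{"tx":-2.8,"ty":0.6,"tz":0,"wx":0,"wy":0,"wz":-0.06},{"tx":-2.8,"ty":0.4,"tz":0,"wx":0,"wy":0,"wz":-0.06},{"tx":-2.8,"ty":0.2,"tz":0,"wx":0,"wy":0,"wz":-0.06},{"tx":-2.8,"ty":0,"tz":0,"wx":0,"wy":0,"wz":-0.06},{"tx":-2.8,"ty":-0.1,"tz":0,"wx":0,"wy":0,"wz":-0.05}]'
python3 -m inch '[{"tx":-1.0,"ty":0,"tz":0,"wx":0,"wy":0,"wz":0},{"tx":0,"ty":0,"tz":0,"wx":0,"wy":0,"wz":0}]'
python3 - <<'E'
from h import *
go((.504,-.118,.2297),94.7)
E
```

```text
t: 6.87
tcp_pos: [0.5067, 0.0718, 0.2279]
eef_rot: [[-0.087, 0.996, -0.003], [0.996, 0.087, -0.001], [-0.001, -0.003, -1.0]]
contact_force: [0.3, -0.6, -0.6]
opening: 0.0123
t: 7.03
tcp_pos: [0.5082, 0.0611, 0.2282]
eef_rot: [[-0.079, 0.997, -0.002], [0.997, 0.079, -0.001], [-0.001, -0.002, -1.0]]
contact_force: [-0.1, -0.4, -0.8]
opening: 0.0126
tcp [0.5082 0.0611 0.2282] yaw x 94.56 z [-0.002  -0.0013 -1.    ] j [-0.04  0.19 -0.08  1.31 -0.    1.45] F [-0.1 -0.4 -0.8] open 0.0126
delta tool cm [-17.82  -1.84  -0.12]
rotvec tool [-0.0021  0.0011 -0.0025]
```

```bash
python3 -m inch '[{"tx":-1.5,"ty":-0.3,"tz":0,"wx":0,"wy":0,"wz":0},{"tx":-2.9,"ty":-0.3,"tz":0,"wx":0,"wy":0,"wz":0},{"tx":-2.9,"ty":-0.3,"tz":0,"wx":0,"wy":0,"wz":0},{"tx":-2.9,"ty":-0.3,"tz":0,"wx":0,"wy":0,"wz":0},{"tx":-2.9,"ty":-0.3,"tz":0,"wx":0,"wy":0,"wz":0},{"tx":-2.9,"ty":-0.3,"tz":0,"wx":0,"wy":0,"wz":0},{"tx":-1.8,"ty":0,"tz":0,"wx":0,"wy":0,"wz":0},{"tx":0,"ty":0,"tz":0,"wx":0,"wy":0,"wz":0}]'
python3 -m inch '[{"tx":0,"ty":0,"tz":0,"wx":0,"wy":0,"wz":0},{"tx":0,"ty":0,"tz":0,"wx":0,"wy":0,"wz":0}]'
python3 - <<'E'
from h import *
go((.508,-.118,.1905),94.7)
for n in('side','top'):
    im=eyes.snapshot(n)[:,:,::-1];im=im[130:300,240:430] if n=='side' else im[150:320,260:450]
    cv2.imwrite(f"pics/{n}5.png",cv2.resize(im,None,fx=3.5,fy=3.5))
E
```

```text
t: 7.7
tcp_pos: [0.5062, -0.1178, 0.2285]
eef_rot: [[-0.08, 0.997, -0.001], [0.997, 0.08, -0.001], [-0.001, -0.001, -1.0]]
contact_force: [0.6, 0.1, -0.8]
opening: 0.0122
t: 7.87
tcp_pos: [0.5055, -0.1145, 0.2288]
eef_rot: [[-0.084, 0.996, -0.001], [0.996, 0.084, 0.0], [0.0, -0.001, -1.0]]
contact_force: [-0.6, 0.7, -0.6]
opening: 0.0126
tcp [ 0.5055 -0.1145  0.2288] yaw x 94.84 z [-1.3e-03  1.0e-04 -1.0e+00] j [-0.38  0.2  -0.06  1.31 -0.    1.11] F [-0.6  0.7 -0.6] open 0.0126
delta tool cm [-0.37  0.22  3.83]
rotvec tool [-0.0013 -0.0002  0.0024]
```

View pics/side5.png

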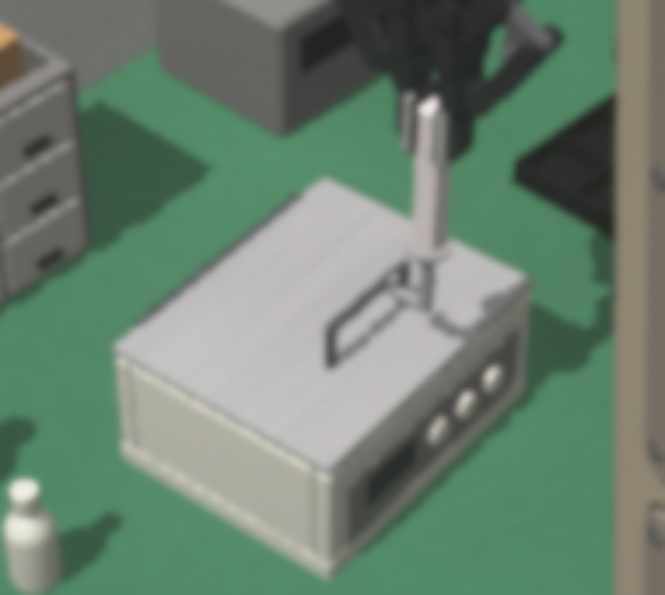

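View pics/top5.png

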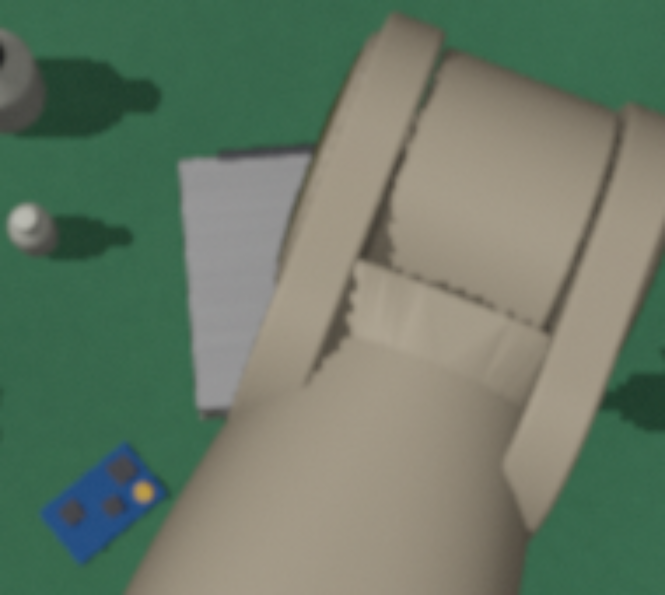

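The hook hangs in front of the bar. Its shaft bottom is at side crop (428,305) and the foot points at the bar. I'll check its pose by projecting where it should be.

```bash
cat >> h.py <<'E'
def proj(n,P):
    p=eyes.camera_params(n);Ti=np.linalg.inv(p['T']);K=np.array([[p['fx'],0,p['cx']],[0,p['fy'],p['cy']],[0,0,1.]])
    return cv2.projectPoints(np.array(P,float).reshape(1,3),cv2.Rodrigues(Ti[:3,:3])[0],Ti[:3,3],K,p['D'])[0].ravel()
E
python3 - <<'E'
from h import *
s=r.get_state();T=s['tcp_pos'];h=s['eef_rot'][:,1]
c=lambda P:((proj('side',P)-(240,130)+.5)*3.5-.5).round(1)
b=T-[0,0,.09]
for n,P in(('handle top',b+[0,0,.14]),('collar',b+[0,0,.047]),('shaft bottom',b),('tip top',b+.022*h+[0,0,.012]),('tip bot',b+.024*h),('heel',b-.003*h)):print(n,c(P))
E
```

```text
handle top [433.  104.2]
collar [426.3 243.3]
shaft bottom [423.2 307.6]
tip top [391.9 275.5]
tip bot [388.5 290.1]
heel [427.6 309.9]
```

```bash
python3 - <<'E'
from h import *
im=eyes.snapshot('side')[:,:,::-1][150:230,325:395]
cv2.imwrite("pics/side6.png",cv2.resize(im,None,fx=7,fy=7,interpolation=cv2.INTER_CUBIC))
E
```

```text
(no output)
```

View pics/side6.png

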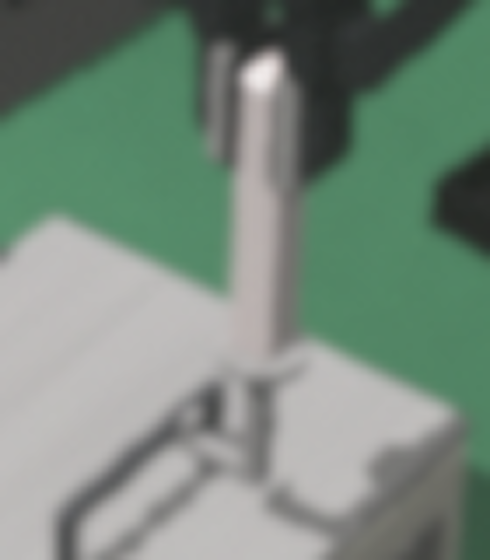

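```bash
python3 -m inch '[{"tx":-0.35,"ty":0.2,"tz":0.8,"wx":0,"wy":0,"wz":0},{"tx":0,"ty":0,"tz":1.0,"wx":0,"wy":0,"wz":0},{"tx":0,"ty":0,"tz":1.0,"wx":0,"wy":0,"wz":0},{"tx":0,"ty":0,"tz":0.8,"wx":0,"wy":0,"wz":0},{"tx":0,"ty":0,"tz":0.2,"wx":0,"wy":0,"wz":0},{"tx":0,"ty":0,"tz":0,"wx":0,"wy":0,"wz":0},{"tx":0,"ty":0,"tz":0,"wx":0,"wy":0,"wz":0}]'
python3 - <<'E'
from h import *
go((.535,-.1158,.1905),94.7)
im=eyes.snapshot('side')[:,:,::-1][150:240,325:395]
cv2.imwrite("pics/side7.png",cv2.resize(im,None,fx=6,fy=6,interpolation=cv2.INTER_CUBIC))
s=r.get_state();T=s['tcp_pos'];h=s['eef_rot'][:,1]
c=lambda P:((proj('side',P)-(325,150)+.5)*6-.5).round(1)
b=T-[0,0,.09]
for n,P in(('handle top',b+[0,0,.14]),('collar',b+[0,0,.047]),('shaft bottom',b),('tip top',b+.022*h+[0,0,.012]),('tip bot',b+.024*h),('heel',b-.003*h)):print(n,c(P))
E
```

```text
t: 8.6
tcp_pos: [0.5078, -0.1191, 0.1912]
eef_rot: [[-0.084, 0.996, -0.001], [0.996, 0.084, -0.001], [-0.001, -0.001, -1.0]]
contact_force: [0.0, 0.1, 0.2]
opening: 0.0123
tcp [ 0.5078 -0.1191  0.1912] yaw x 94.81 z [-7.e-04 -9.e-04 -1.e+00] j [-0.38  0.22 -0.13  1.22 -0.    1.1 ] F [0.  0.1 0.2] open 0.0123
delta tool cm [0.1  2.74 0.07]
rotvec tool [-0.0008  0.0008  0.0019]
handle top [232.3 148. ]
collar [221.1 375.2]
shaft bottom [216.  480.6]
tip top [163.8 426.7]
tip bot [158.1 450.5]
heel [223.3 484.4]
```

View pics/side7.png

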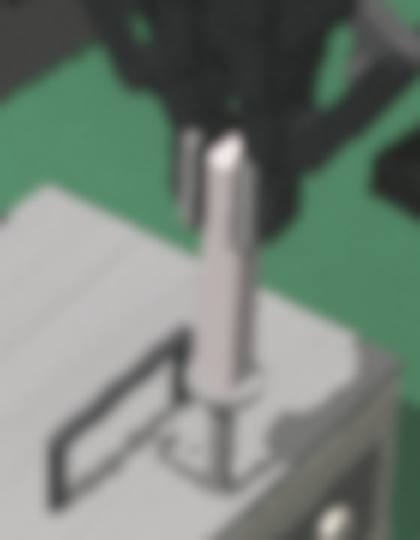

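```bash
python3 -m inch '[{"tx":0.1,"ty":0.5,"tz":0,"wx":0,"wy":0,"wz":0},{"tx":0,"ty":0.5,"tz":0,"wx":0,"wy":0,"wz":0},{"tx":0,"ty":0.5,"tz":0,"wx":0,"wy":0,"wz":0},{"tx":0,"ty":0.5,"tz":0,"wx":0,"wy":0,"wz":0},{"tx":0,"ty":0.5,"tz":0,"wx":0,"wy":0,"wz":0},{"tx":0,"ty":0.2,"tz":0,"wx":0,"wy":0,"wz":0},{"tx":0,"ty":0,"tz":0,"wx":0,"wy":0,"wz":0},{"tx":0,"ty":0,"tz":0,"wx":0,"wy":0,"wz":0}]'
python3 - <<'E'
from h import *
go((.535,-.1158,.1905),94.7)
im=eyes.snapshot('side')[:,:,::-1][150:240,325:395]
cv2.imwrite("pics/side8.png",cv2.resize(im,None,fx=6,fy=6,interpolation=cv2.INTER_CUBIC))
E
```

```text
t: 9.32
tcp_pos: [0.5348, -0.1158, 0.1912]
eef_rot: [[-0.084, 0.996, -0.001], [0.996, 0.084, -0.001], [-0.001, -0.001, -1.0]]
contact_force: [0.7, 0.2, -0.7]
opening: 0.0124
tcp [ 0.5348 -0.1158  0.1912] yaw x 94.82 z [-8.e-04 -9.e-04 -1.e+00] j [-0.36  0.27 -0.07  1.24 -0.    1.13] F [ 0.7  0.2 -0.7] open 0.0124
delta tool cm [0.   0.02 0.07]
rotvec tool [-0.0009  0.0009  0.0021]
```

View pics/side8.png

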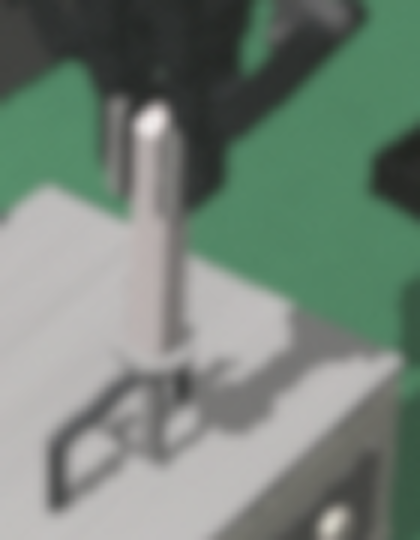

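The foot is under the bar with its shaft just in front, and it's clear of both legs. Now I lift to contact.

```bash
python3 -m inch '[{"tx":0,"ty":0,"tz":-0.4,"wx":0,"wy":0,"wz":0},{"tx":0,"ty":0,"tz":-0.4,"wx":0,"wy":0,"wz":0},{"tx":0,"ty":0,"tz":-0.4,"wx":0,"wy":0,"wz":0},{"tx":0,"ty":0,"tz":-0.4,"wx":0,"wy":0,"wz":0},{"tx":0,"ty":0.1,"tz":-0.4,"wx":0,"wy":0,"wz":0},{"tx":0,"ty":0,"tz":0,"wx":0,"wy":0,"wz":0},{"tx":0,"ty":0,"tz":0,"wx":0,"wy":0,"wz":0}]'
python3 - <<'E'
from h import *
go((.535,-.1158,.1905),94.7)
im=eyes.snapshot('side')[:,:,::-1][140:260,270:400]
cv2.imwrite("pics/side9.png",cv2.resize(im,None,fx=5,fy=5,interpolation=cv2.INTER_CUBIC))
E
```

```text
t: 9.95
tcp_pos: [0.536, -0.1158, 0.2115]
eef_rot: [[-0.084, 0.996, 0.0], [0.996, 0.084, -0.001], [-0.001, 0.0, -1.0]]
contact_force: [1.9, 1.0, -4.5]
opening: 0.0126
tcp [ 0.536  -0.1158  0.2115] yaw x 94.82 z [ 2.e-04 -1.e-03 -1.e+00] j [-0.36  0.26 -0.02  1.29 -0.    1.13] F [ 1.9  1.  -4.5] open 0.0126
delta tool cm [ 0.01 -0.1   2.1 ]
rotvec tool [0.0001 0.0011 0.002 ]
```

View pics/side9.png

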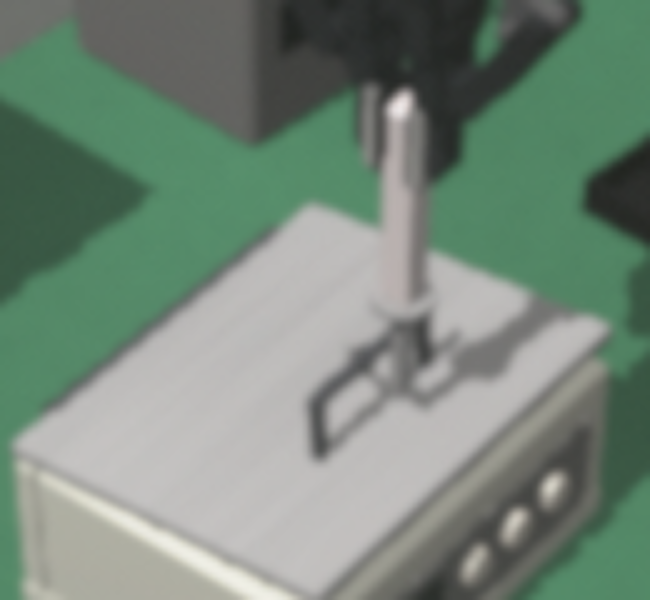

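The lid is just off its seat, with its front edge gap visible and about -4.5 N on the hook. Next I follow the bar's arc.

```bash
python3 -m inch '[{"tx":0,"ty":0.2,"tz":-0.4,"wx":0,"wy":0,"wz":0},{"tx":0,"ty":0.2,"tz":-0.4,"wx":0,"wy":0,"wz":0},{"tx":0,"ty":0.2,"tz":-0.4,"wx":0,"wy":0,"wz":0},{"tx":0,"ty":0.2,"tz":-0.4,"wx":0,"wy":0,"wz":0},{"tx":0,"ty":0.3,"tz":-0.4,"wx":0,"wy":0,"wz":0},{"tx":0,"ty":0.3,"tz":-0.4,"wx":0,"wy":0,"wz":0},{"tx":0,"ty":0.3,"tz":-0.4,"wx":0,"wy":0,"wz":0},{"tx":0,"ty":0,"tz":0,"wx":0,"wy":0,"wz":0}]'
python3 - <<'E'
from h import *
go((.5907,-.1108,.2705),94.7)
im=eyes.snapshot('side')[:,:,::-1][110:260,270:430]
cv2.imwrite("pics/side10.png",cv2.resize(im,None,fx=4,fy=4,interpolation=cv2.INTER_CUBIC))
E
```

```text
t: 10.67
tcp_pos: [0.5536, -0.1144, 0.2403]
eef_rot: [[-0.084, 0.996, 0.001], [0.996, 0.084, -0.001], [-0.001, 0.001, -1.0]]
contact_force: [-0.9, 0.9, -2.5]
opening: 0.0129
tcp [ 0.5536 -0.1144  0.2403] yaw x 94.83 z [ 0.001  -0.0013 -1.    ] j [-0.35  0.29  0.08  1.36 -0.    1.14] F [-0.9  0.9 -2.5] open 0.0129
delta tool cm [ 0.04  3.73 -3.02]
rotvec tool [0.0009 0.0014 0.0022]
```

View pics/side10.png

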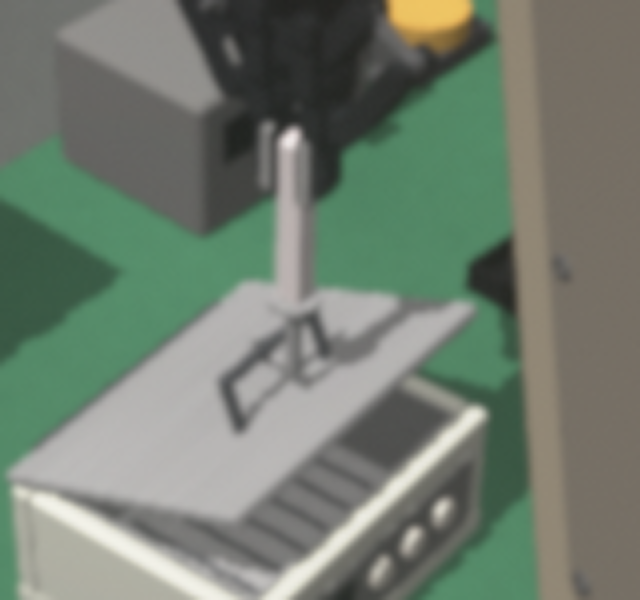

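```bash
python3 -m inch '[{"tx":0,"ty":0.45,"tz":-0.4,"wx":0,"wy":0,"wz":0},{"tx":0,"ty":0.45,"tz":-0.4,"wx":0,"wy":0,"wz":0},{"tx":0,"ty":0.45,"tz":-0.4,"wx":0,"wy":0,"wz":0},{"tx":0,"ty":0.45,"tz":-0.4,"wx":0,"wy":0,"wz":0},{"tx":0,"ty":0.5,"tz":-0.35,"wx":0,"wy":0,"wz":0},{"tx":0,"ty":0.5,"tz":-0.35,"wx":0,"wy":0,"wz":0},{"tx":0,"ty":0.5,"tz":-0.35,"wx":0,"wy":0,"wz":0},{"tx":0,"ty":0,"tz":0,"wx":0,"wy":0,"wz":0}]'
python3 - <<'E'
from h import *
go((.596,-.1108,.2705),94.7)
im=eyes.snapshot('side')[:,:,::-1][90:260,260:440]
cv2.imwrite("pics/side11.png",cv2.resize(im,None,fx=3.5,fy=3.5,interpolation=cv2.INTER_CUBIC))
E
```

```text
t: 11.38
tcp_pos: [0.5872, -0.1116, 0.2664]
eef_rot: [[-0.084, 0.996, 0.002], [0.996, 0.084, -0.001], [-0.001, 0.002, -1.0]]
contact_force: [-0.2, -0.5, -3.7]
opening: 0.0125
tcp [ 0.5872 -0.1116  0.2664] yaw x 94.83 z [ 0.0017 -0.0012 -1.    ] j [-0.32  0.35  0.23  1.45 -0.    1.16] F [-0.2 -0.5 -3.7] open 0.0125
delta tool cm [ 0.    0.88 -0.41]
rotvec tool [0.0016 0.0013 0.0023]
```

View pics/side11.png

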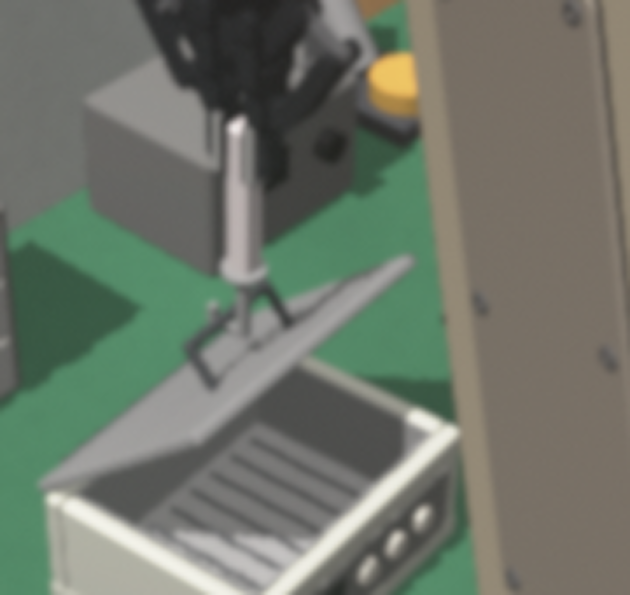

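```bash
cat > ang.py <<'E'
from h import *
from scipy.optimize import minimize_scalar
y=np.radians(4.7);X=np.array([np.cos(y),np.sin(y),0]);Y=np.array([-np.sin(y),np.cos(y),0]);Z=np.array([0,0,1.])
H=np.array([.5785,-.1124,.085])+.08*X
def pt(phi,a,b,t): # a in front of hinge, b along y, t above hinge plane
    return H+b*Y-a*(np.cos(phi)*X-np.sin(phi)*Z)+t*(np.sin(phi)*X+np.cos(phi)*Z)
def ang(px,a,b,t):
    f=lambda q:np.linalg.norm(proj('side',pt(q,a,b,t))-px)
    o=minimize_scalar(f,bounds=(-.1,1.3),method='bounded');return np.degrees(o.x).round(1),round(o.fun,2)
E
python3 - <<'E'
from ang import *
c=lambda x,y:np.array([(x+.5)/3.5-.5+260,(y+.5)/3.5-.5+90])
print(ang(c(413,259),.16,-.1,.004),ang(c(200,440),.16,.1,.004))
print(ang(c(188,349),.11,.035,.036),ang(c(262,278),.11,-.035,.036),ang(c(212,385),.11,.035,.008))
for p in(35,40,45):print(p,[((proj('side',pt(np.radians(p),*k))-(260,90))*3.5).round() for k in((.16,-.1,.004),(.16,.1,.004),(.11,.035,.036),(0,.1,.004))])
E
```

```text
(np.float64(40.9), np.float64(0.52)) (np.float64(40.6), np.float64(1.38))
(np.float64(40.4), np.float64(0.15)) (np.float64(43.0), np.float64(1.07)) (np.float64(42.2), np.float64(0.43))
35 [array([427., 281.]), array([210., 466.]), array([200., 362.]), array([ 37., 488.])]
40 [array([415., 260.]), array([196., 444.]), array([188., 348.]), array([ 36., 488.])]
45 [array([403., 240.]), array([182., 422.]), array([176., 335.]), array([ 36., 488.])]
```

Corner and bar fits put the lid at about 41°. Now a small step for the last 4°, then settle and recheck.

```bash
python3 -m inch '[{"tx":0,"ty":0.25,"tz":-0.15,"wx":0,"wy":0,"wz":0},{"tx":0,"ty":0.25,"tz":-0.15,"wx":0,"wy":0,"wz":0},{"tx":0,"ty":0.2,"tz":-0.1,"wx":0,"wy":0,"wz":0},{"tx":0,"ty":0,"tz":0,"wx":0,"wy":0,"wz":0},{"tx":0,"ty":0,"tz":0,"wx":0,"wy":0,"wz":0},{"tx":0,"ty":0,"tz":0,"wx":0,"wy":0,"wz":0},{"tx":0,"ty":0,"tz":0,"wx":0,"wy":0,"wz":0},{"tx":0,"ty":0,"tz":0,"wx":0,"wy":0,"wz":0}]'
python3 - <<'E'
from h import *
go((.596,-.1108,.2705),94.7)
im=eyes.snapshot('side')[:,:,::-1];cv2.imwrite("pics/s12.png",im);im=im[90:260,260:440]
cv2.imwrite("pics/side12.png",cv2.resize(im,None,fx=3.5,fy=3.5,interpolation=cv2.INTER_CUBIC))
cv2.imwrite("pics/t12.png",eyes.snapshot('top')[:,:,::-1])
E
```

```text
t: 12.1
tcp_pos: [0.5925, -0.111, 0.2696]
eef_rot: [[-0.084, 0.996, -0.0], [0.996, 0.084, -0.001], [-0.001, -0.001, -1.0]]
contact_force: [0.7, -0.3, -6.8]
opening: 0.0125
tcp [ 0.5925 -0.111   0.2696] yaw x 94.81 z [-4.e-04 -1.e-03 -1.e+00] j [-0.32  0.36  0.26  1.47 -0.    1.17] F [ 0.7 -0.3 -6.8] open 0.0125
delta tool cm [-0.01  0.35 -0.09]
rotvec tool [-0.0005  0.0009  0.0019]
```

View pics/side12.png

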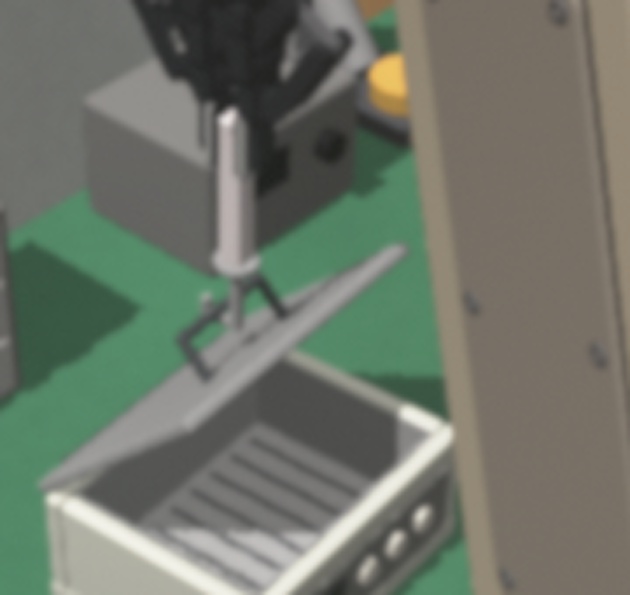

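View pics/t12.png

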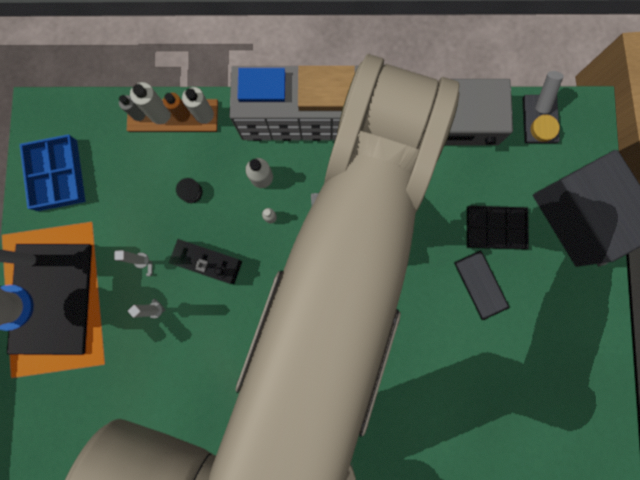

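The lid is now near 44°, with its front corner at side crop (405,245), and everything else on the bench looks unmoved in the top view. I'll check it holds still.

```bash
python3 -m inch '[{"tx":0,"ty":0.1,"tz":-0.05,"wx":0,"wy":0,"wz":0},{"tx":0,"ty":0,"tz":0,"wx":0,"wy":0,"wz":0},{"tx":0,"ty":0,"tz":0,"wx":0,"wy":0,"wz":0},{"tx":0,"ty":0,"tz":0,"wx":0,"wy":0,"wz":0},{"tx":0,"ty":0,"tz":0,"wx":0,"wy":0,"wz":0},{"tx":0,"ty":0,"tz":0,"wx":0,"wy":0,"wz":0},{"tx":0,"ty":0,"tz":0,"wx":0,"wy":0,"wz":0},{"tx":0,"ty":0,"tz":0,"wx":0,"wy":0,"wz":0}]'
python3 -c "
from h import *
cv2.imwrite('pics/s13.png',eyes.snapshot('side')[:,:,::-1])"
python3 -m inch '[{"tx":0,"ty":0,"tz":0,"wx":0,"wy":0,"wz":0},{"tx":0,"ty":0,"tz":0,"wx":0,"wy":0,"wz":0},{"tx":0,"ty":0,"tz":0,"wx":0,"wy":0,"wz":0},{"tx":0,"ty":0,"tz":0,"wx":0,"wy":0,"wz":0},{"tx":0,"ty":0,"tz":0,"wx":0,"wy":0,"wz":0},{"tx":0,"ty":0,"tz":0,"wx":0,"wy":0,"wz":0},{"tx":0,"ty":0,"tz":0,"wx":0,"wy":0,"wz":0},{"tx":0,"ty":0,"tz":0,"wx":0,"wy":0,"wz":0}]'
python3 - <<'E'
from ang import *
im=eyes.snapshot('side')[:,:,::-1];p=cv2.imread('pics/s13.png');cv2.imwrite('pics/s14.png',im)
d=cv2.absdiff(im,p)[90:260,260:375];print('diff max/mean',d.max(),d.mean())
g=np.float32(cv2.cvtColor(im,cv2.COLOR_BGR2GRAY)[90:260,270:375]);q=np.float32(cv2.cvtColor(p,cv2.COLOR_BGR2GRAY)[90:260,270:375])
print(cv2.phaseCorrelate(q,g))
cv2.imwrite("pics/side14.png",cv2.resize(im[90:260,260:440],None,fx=3.5,fy=3.5,interpolation=cv2.INTER_CUBIC))
go((.596,-.1108,.2705))
E
```

```text
t: 12.87
tcp_pos: [0.5936, -0.1109, 0.2703]
eef_rot: [[-0.084, 0.996, -0.0], [0.996, 0.084, -0.001], [-0.001, -0.0, -1.0]]
contact_force: [2.3, -0.1, -7.8]
opening: 0.0126
t: 13.58
tcp_pos: [0.5936, -0.1109, 0.2703]
eef_rot: [[-0.084, 0.996, -0.0], [0.996, 0.084, -0.001], [-0.001, -0.0, -1.0]]
contact_force: [2.8, -1.2, -9.2]
opening: 0.0123
diff max/mean 8 0.43988064791133846
((-0.012025619173250846, 0.009177354848404207), 0.9920593049791124)
tcp [ 0.5935 -0.1109  0.2703] yaw x 94.81 z [-4.e-04 -1.e-03 -1.e+00] j [-0.32  0.37  0.26  1.47 -0.    1.17] F [ 2.3 -0.3 -9.2] open 0.0124
delta tool cm [-0.01  0.25 -0.02]
```

View pics/side14.png

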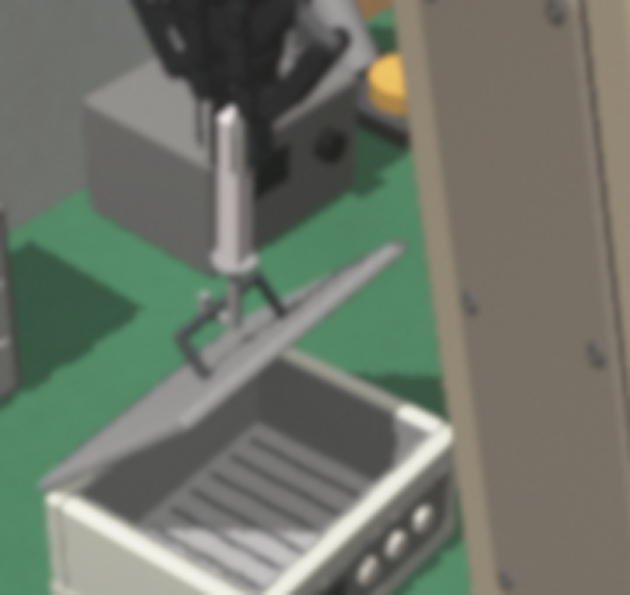

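The lid is still, with 0.01 px of shift over 0.7 s. The vertical force of about -9 N is larger than the lid should give, so I'm looking into that before handing in.

```bash
python3 -m inch '[{"tx":0,"ty":0,"tz":0,"wx":0,"wy":0,"wz":0},{"tx":0,"ty":0,"tz":0,"wx":0,"wy":0,"wz":0},{"tx":0,"ty":0,"tz":0,"wx":0,"wy":0,"wz":0},{"tx":0,"ty":0,"tz":0,"wx":0,"wy":0,"wz":0},{"tx":0,"ty":0,"tz":0,"wx":0,"wy":0,"wz":0},{"tx":0,"ty":0,"tz":0,"wx":0,"wy":0,"wz":0}]'
python3 - <<'E'
from ang import *
s=r.get_state();print(s['contact_force'].round(2),s['moment'].round(3),s['effort'].round(2),s['qd'].round(4))
im=cv2.imread('pics/s14.png')
cv2.imwrite("pics/c14.png",cv2.resize(im[110:210,295:355],None,fx=6,fy=6,interpolation=cv2.INTER_CUBIC))
T=s['tcp_pos'];h=s['eef_rot'][:,1];b=T-[0,0,.09]
c=lambda P:((proj('side',P)-(295,110)+.5)*6-.5).round(1)
for n,P in(('handle top',b+[0,0,.14]),('collar',b+[0,0,.047]),('shaft bottom',b),('tip top',b+.022*h+[0,0,.012]),('tip bot',b+.024*h)):print(n,c(P))
for ph in(43,45):print(ph,'bar mid',c(pt(np.radians(ph),.11,0,.036)),pt(np.radians(ph),.11,0,.036).round(4),'seat',(b+.0115*h+[0,0,.005]).round(4))
E
```

```text
t: 14.13
tcp_pos: [0.5936, -0.1109, 0.2703]
eef_rot: [[-0.084, 0.996, -0.0], [0.996, 0.084, -0.001], [-0.001, -0.0, -1.0]]
contact_force: [1.8, -0.2, -7.3]
opening: 0.0128
[ 1.76 -0.23 -7.28] [-0.108 -0.498 -0.069] [-1.000e-02 -5.621e+01  3.269e+01  9.000e-01 -7.000e-02 -1.000e-02] [ 0.0006  0.0022 -0.0005 -0.0007  0.0002  0.0002]
handle top [188.5  75. ]
collar [189.9 323.2]
shaft bottom [190.6 438.2]
tip top [138. 384.]
tip bot [133.9 410.4]
43 bar mid [169.7 412.9] [ 0.6025 -0.1104  0.1863] seat [ 0.605  -0.1099  0.1853]
45 bar mid [161.1 404.2] [ 0.6061 -0.1101  0.1882] seat [ 0.605  -0.1099  0.1853]
```

View pics/c14.png

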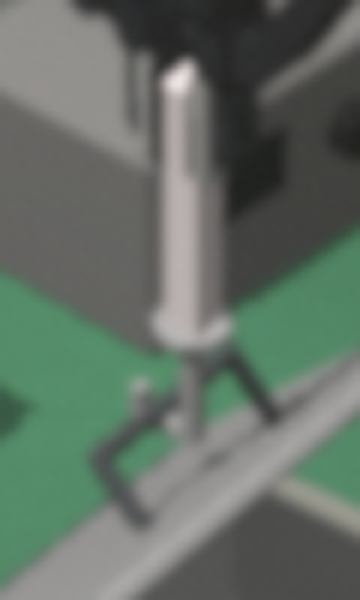

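The lid is resting mid-foot with friction holding the bar. The force reading is consistent with that: 6.5 N × 53 mm - 1.8 N × 103 mm gives roughly the lid's weight torque. Both the kinematics and the image put the lid at 44–45°, and it's still, so I'm handing in.

```bash
python3 - <<'E'
from ang import *
im=cv2.cvtColor(eyes.snapshot('side'),cv2.COLOR_RGB2GRAY);p=cv2.imread('pics/s14.png',0)
print(cv2.phaseCorrelate(np.float32(p[90:260,270:375]),np.float32(im[90:260,270:375])))
c=lambda x,y:np.array([(x+.5)/3.5-.5+260,(y+.5)/3.5-.5+90])
print(ang(c(402,243),.16,-.1,.004),ang(c(187,424),.16,.1,.004),ang(c(178,338),.11,.035,.036))
s=r.get_state();print(s['t'],s['opening'],s['contact_force'])
print(r.sign_off())
E
```

```text
((0.016837447978666376, -0.005620343765812663), 1.0014772207158094)
(np.float64(44.9), np.float64(0.7)) (np.float64(44.4), np.float64(0.84)) (np.float64(44.5), np.float64(0.06))
14.1833 0.012862449275481186 [ 1.98248376 -0.18149892 -8.03573894]
the job is handed in; nothing more can be done
None
```

I pulled the smallest hook out of the rack's left slot, caught the lid's bar handle with it, and raised the lid along its arc. I handed the job in at about 14.2 s with the hook still gripped; no verdict was reported.

**Lid angle and stillness:** two lid corners and one bar end in the side view gave 44.4–44.9°. It did not move (0.02 px or less) over the last 1.3 s or so.

**Grip and height:** the fingers read 12.9 mm on the 14 mm handle, about the same as when they closed. The hook's foot was about 185 mm above the bench. The pictures showed no contact between the gripper or arm and the lid.

**Bench:** the last top view, taken about two seconds before hand-in, showed the visible bench objects and the other two rack tools in place. I judged that by eye and did not measure it.

**Disagreements:**
- **Wrist force:** the final vertical force was about -8 N, where the lid and hook together should give nearer 5 N. I put this down to friction between the bar and the foot, because the torque about the hinge roughly balances and nothing else looked touched.
- **Hook position:** the hook's lower end appeared about 2 mm from its predicted position in the side view, from a slight lean in the grip or calibration error.

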